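Third layer on the packing crib

TASK

The bronze casting needs a higher stand: build the wooden crib up by one more layer. Lay the two long slats flat across the crib's upper pair, crosswise to that pair, each one centred straight above one of the two bottom slats. Leave the short offcut where it lies.

Things in the scene. Friction and masses are not known exactly. Their poses are not given: they have to be found in the camera images.
- crib: Square open crib of light wood, fixed to the bench, 140 x 140 x 36 mm: two layers of two slats, each 140 x 30 x 18 mm. Origin at the centre of its underside, z up. Bottom pair along x, centred at y = -45 and +45 mm; upper pair along y, centred at x = -45 and +45 mm, top at z = 36 mm. A third-layer slat runs along x, its centre at x = 0, y = -45 or +45, z = 45 mm.
- slat_a: Loose straight wooden slat, plain light wood, 140 mm long, 30 mm wide, 18 mm thick, 40 to 85 g, lying flat on the bench; its twin is slat_b. Origin at the centre of the slat; x along its length, y across its width, z through its thickness (up).
- slat_b: Loose straight wooden slat, plain light wood, 140 mm long, 30 mm wide, 18 mm thick, 40 to 85 g, lying flat on the bench; its twin is slat_a. Origin at the centre of the slat; x along its length, y across its width, z through its thickness (up).
- offcut: Short offcut of the same slat, only 80 mm long, 30 mm wide, 18 mm thick, lying loose and flat on the bench; too short for the crib, to be left alone. Origin at its centre; x along its length, z up.

How it is judged (in metres and radians):
At the end, for the whole second after the job is handed in: Both long slats rest level (7 deg) on the upper pair, one above each bottom slat: centre within 18 mm sideways and 20 mm lengthwise, direction within 11 deg, centre 38 to 52 mm above the crib's underside, at rest. The offcut was never moved over 30 mm (z of slat_a in the frame of crib between 0.038 and 0.052 m and angle between the x axis of each of slat_a, slat_b and the x axis of crib, either way round below 0.2 rad and angle between the z axis of each of slat_a, slat_b and the z axis of crib, either way round below 0.12 rad and linear speed of each of slat_a, slat_b below 0.02 m/s and z of slat_b in the frame of crib between 0.038 and 0.052 m and ((y of slat_a in the frame of crib between 0.027 and 0.063 m and x of slat_a in the frame of crib between -0.02 and 0.02 m and y of slat_b in the frame of crib between -0.063 and -0.027 m and x of slat_b in the frame of crib between -0.02 and 0.02 m) or (y of slat_a in the frame of crib between -0.063 and -0.027 m and x of slat_a in the frame of crib between -0.02 and 0.02 m and y of slat_b in the frame of crib between 0.027 and 0.063 m and x of slat_b in the frame of crib between -0.02 and 0.02 m))); the robot touches nothing.
It fails at once if the short offcut is moved by more than 30 mm (distance of offcut from where it was at the start of the episode above 0.03 m).
It also fails if it takes over 58 s, if anything falls off the work surface, if the arm or the gripper's body presses on something with over 40 N, if the wrist force passes 120 N, or if a joint passes its speed limit or range.

ROBOT

A 6-joint arm with a two-finger parallel gripper is mounted at the origin on a cart in front of the work surface, level with it; the furniture and walls round the work are solid. World frame = base frame: x ahead of the robot, y to its left, z up, the work surface at z = 0. Lengths are in m, angles in degrees, forces in N, time in s.
With the tool pointing down it reaches from about 0.375 to 0.9 m from the base axis. Payload 3.1 kg.
Tool frame: the origin (TCP) lies at the very end of the fingers, on their centre line; the grasp point (between the pads) lies 19 mm behind it; z points along the fingers, y is the direction in which the jaws open and shut (so a half turn about z gives the same grasp; the last joint's range is limited). The gripper opens to 87 mm and grips with 3 to 60 N. Pads are 19 mm wide; open, the fingers measure 117 mm over their backs; the gripper's body (75 mm by 190 mm) begins 51 mm behind the grasp point.
Start: joints at [67.007, 30.224, 82.088, -0, 67.689, -10.227], TCP at [0.138, 0.61, 0.223] pointing down, gripper open.
Joint ranges: [-176.69, 176.69], [-43.24, 126.21], [12.49, 139.97], [-82, 262], [0, 151.66], [-163.58, 163.58]. Speed limits (degrees/s): [159.86, 159.86, 180, 180, 180, 180].

INTERFACE

Orientations are given as a 3x3 rotation matrix whose columns are the frame's x, y, z axes.
In Python, from rig import read_state, capture, hand_in gives the robot as it stands. The module is installed in compiled form; this text tells all that it offers.
- The arm moves only by the tool send_rows, never from a script. Its argument "moves" is one flat list of numbers, 7 for each row, row after row: the turn, a rotation vector about the world's x, y, z in degrees, then the shift along the world's x, y, z in cm, then the gripper's target within -1 to 1 (fully open at 1, half-way at 0, shut at -1). In form: [rx, ry, rz, tx, ty, tz, hand, rx, ry, rz, tx, ty, tz, hand, ...]. A call has 1 to 20 rows; each row shifts and turns the commanded pose from where the row before left it; what a row does not reach is not made up. A row lasts 1/10 s, in which the tool goes at most 50 mm and 8.59 degrees, less where a joint would pass 70% of its speed; a pose out of reach is approached as far as the arm can. A call with a gripper value outside its range is refused whole. The fingers move at their own pace and stop on an object; the grip force is fixed at half the most. Time passes only in rows, so rows that do not move let the fingers close. It gives the time, the measured TCP pose, the force and the opening at its end, in the units of the state.
- read_state(): the state, without advancing time (a new reading comes with each control period).
- capture(name): name is "scene" or "top"; returns a dict with "pixels" (480x640x3 uint8, red, green, blue), "vertical_fov" (degrees; the focal length in pixels is half the picture's height over the tangent of half this angle, whatever the lens; pixels are square), "cx", "cy" (the principal point, pixels), "dist" ([k1, k2, p1, p2, k3] as OpenCV has them; the pictures are not rectified), "rvec" (rotation vector, rad) and "tvec" (3), from world to camera coordinates, as OpenCV has them. Camera axes: x right, y down, z forward; pixel columns grow to the right and rows downward; lengths in m; the calibration is good to about 2 mm. A picture is of the moment at which its call begins. There is no depth.
- hand_in(): hands the job in, once; it reports no verdict.
The state is a dict: "time_s": time; "joint_positions": joint angles; "qvel": joint speeds; "tau": joint torques, N m; "position": TCP position; "tcp_rot": TCP orientation; "force": force on the tool from outside, world axes, zero at the start; "moment": the same for the moment, N m; "opening": opening from 0.0 (shut) to 1.0 (fully open).
Only numpy, scipy, OpenCV 4.12 (cv2) and the standard library are available. Lean on these libraries where they do the work, as an engineer would, in place of code of your own. Each camera call takes 0.05 s, during which the arm holds its last target.

## Working session

There is one attempt and no reset: what is moved stays moved. The work goes in short steps, Python scripts to look and compute and a tool call to move; the robot and the scene stay as the last step left them, time stands still between calls to the robot, and variables do not carry over. Pictures are saved under pics/ and viewed, and the job is handed in when it is done.

Besides the shell and the picture viewer there is one more tool, called after "Call:" by a JSON object that holds its "method" and its "body", one argument or row to a line. send_rows: Moves the arm, as the interface text tells. Its arguments: {"type":"object","properties":{"moves":{"type":"array","items":{"type":"number"}}},"required":["moves"]}

```bash
mkdir -p pics; python3 - <<'E'
from rig import *
import cv2,pickle
s=read_state();print(s['time_s'],s['position'],s['tcp_rot'],s['opening'])
for n in ("scene","top"):
    c=capture(n);pickle.dump(c,open(n+'.pkl','wb'));cv2.imwrite(f'pics/{n}0.png',c['pixels'][:,:,::-1])
    print(n,c['vertical_fov'],c['cx'],c['cy'],c['dist'],c['rvec'],c['tvec'])
E
```

```text
0.0 [0.13777079 0.60888633 0.22157959] [[-9.75296806e-01  2.20896998e-01 -8.09590855e-04]
 [ 2.20898193e-01  9.75294906e-01 -1.95831278e-03]
 [ 3.57004422e-04 -2.08877335e-03 -9.99997755e-01]] 1.000869009708083
scene 54.42788621352177 321.99135686313423 241.12496879875397 [-0.09805737  0.          0.          0.          0.        ] [ 1.69843808 -1.94227629  0.72263689] [0.02438938 0.44612982 0.69685712]
top 43.09120362410852 316.88228851619175 246.3943107381259 [-0.16287927  0.          0.          0.          0.        ] [ 2.04036496 -2.18034425  0.22439101] [0.00110233 0.51685635 0.96468276]
```

View pics/scene0.png

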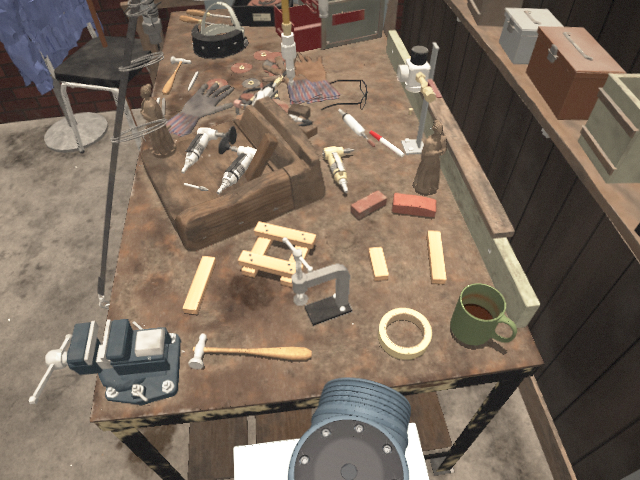

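View pics/top0.png

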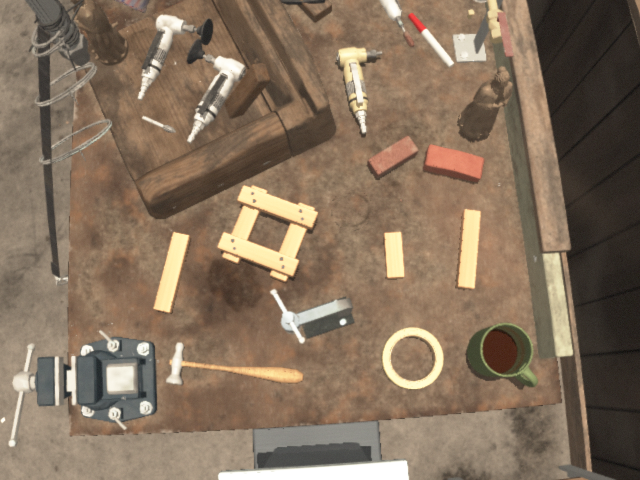

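The top view shows the crib at about (268,232). The long slats are at (172,272) and (469,249), and the offcut is at (394,255). A G-clamp stands at (312,318) and the toolbox is above the crib. Next I'll measure them.

```bash
cat > h.py <<'E'
import numpy as np,cv2
def K(c):
    f=240/np.tan(np.radians(c['vertical_fov'])/2)
    return np.array([[f,0,c['cx']],[0,f,c['cy']],[0,0,1.]])
def ray(c,px,z):
    px=np.asarray(px,float).reshape(-1,1,2)
    u=cv2.undistortPointsIter(px,K(c),np.array(c['dist']),None,None,(3,50,1e-10)).reshape(-1,2)
    R=cv2.Rodrigues(np.array(c['rvec']))[0];t=np.array(c['tvec']).ravel()
    C=-R.T@t; d=np.c_[u,np.ones(len(u))]@R
    return (C+d*((z-C[2])/d[:,2])[:,None])
def mask(c):
    h=cv2.cvtColor(c['pixels'],cv2.COLOR_RGB2HSV)
    return cv2.inRange(h,(10,50,165),(30,200,255))
E
python3 - <<'E'
import pickle
from h import *
for n in ("top","scene"):
    c=pickle.load(open(n+'.pkl','rb'));m=mask(c);cv2.imwrite(f'pics/m_{n}.png',m)
    R=cv2.Rodrigues(np.array(c['rvec']))[0];print(n,'cam',-R.T@np.array(c['tvec']).ravel())
    cs,_=cv2.findContours(m,cv2.RETR_EXTERNAL,cv2.CHAIN_APPROX_NONE)
    for k in cs:
        if cv2.contourArea(k)<300: continue
        for z in (.018,.036):
            w=ray(c,k[:,0,:],z)[:,:2]
            r=cv2.minAreaRect((w*1000).astype(np.float32))
            print(z,k[:,0].mean(0).round(),'ctr',np.round(r[0],1),np.round(r[1],1),round(r[2],1))
E
```

```text
top cam [ 0.30357319 -0.02427641  1.05119385]
0.018 [120. 462.] ctr [175.2 322.6] [63.4 53.9] 73.0
0.036 [120. 462.] ctr [177.4 316.6] [62.3 52.9] 73.0
0.018 [212. 453.] ctr [181.9 165.8] [138.3  79.5] 89.1
0.036 [212. 453.] ctr [184.1 162.5] [135.9  78.1] 89.1
0.018 [410. 439.] ctr [ 188.9 -160.2] [76.3 71.5] 45.4
0.036 [410. 439.] ctr [ 190.9 -157.9] [74.9 70.2] 45.4
0.018 [ 58. 432.] ctr [226.6 439.2] [162.6  70.5] 53.4
0.036 [ 58. 432.] ctr [227.9 431.1] [159.8  69.3] 53.4
0.018 [242. 370.] ctr [322.2 107.1] [208.   24.9] 78.4
0.036 [242. 370.] ctr [321.9 104.9] [204.4  24.5] 78.4
0.018 [415. 350.] ctr [ 324.8 -185.2] [105.3 114.9] 48.0
0.036 [415. 350.] ctr [ 324.4 -182.4] [103.4 112.9] 48.0
0.018 [557. 304.] ctr [ 393.2 -446.8] [181.5  31.2] 0.4
0.036 [557. 304.] ctr [ 391.7 -439.4] [178.3  30.7] 0.4
0.018 [171. 272.] ctr [496.4 223.3] [ 31.9 140.8] 74.3
0.036 [171. 272.] ctr [493.  218.9] [ 31.3 138.4] 74.3
0.018 [394. 258.] ctr [ 495.7 -169.5] [96.2 64.3] 20.0
0.036 [394. 258.] ctr [ 492.4 -167. ] [94.5 63.2] 20.0
0.018 [262. 244.] ctr [539.   61.3] [144.4 102. ] 65.3
0.036 [
[... 2073 characters left out ...]
77.8] 44.0
0.018 [396. 133.] ctr [ 949.2 -320.6] [130.6  94.6] 30.1
0.036 [396. 133.] ctr [ 925.3 -312.5] [127.6  92.5] 30.1
0.018 [375. 111.] ctr [1060.8 -282. ] [228.4  87.6] 86.6
0.036 [375. 111.] ctr [1034.4 -274.8] [223.3  85.6] 86.6
0.018 [469. 166.] ctr [ 831.9 -472.4] [ 69.7 576. ] 89.8
0.036 [469. 166.] ctr [ 810.7 -460.9] [ 68.1 563. ] 89.8
0.018 [343.  69.] ctr [1350.  -228.2] [324.9 224.1] 76.7
0.036 [343.  69.] ctr [1317.2 -222.1] [317.6 219.1] 76.7
0.018 [593.  58.] ctr [ 1356.1 -1170.7] [502.7 241.8] 3.5
0.036 [593.  58.] ctr [ 1323.1 -1143.4] [491.4 236.4] 3.5
0.018 [554. 120.] ctr [1097.1 -843.4] [  97.9 1263.4] 89.7
0.036 [554. 120.] ctr [1069.9 -823.6] [  95.7 1235. ] 89.7
```

```bash
python3 - <<'E'
import cv2
i=cv2.imread('pics/top0.png')[160:360,130:370];cv2.imwrite('pics/crop0.png',cv2.resize(i,None,fx=3,fy=3,interpolation=2)[:600])
i=cv2.imread('pics/scene0.png')[200:330,170:370];cv2.imwrite('pics/crop1.png',cv2.resize(i,None,fx=4,fy=4,interpolation=2)[:600])
E
```

```text
(no output)
```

View pics/m_top.png

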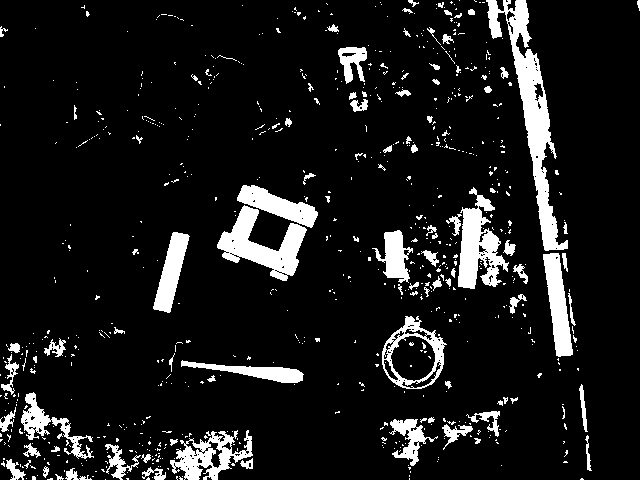

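View pics/crop0.png

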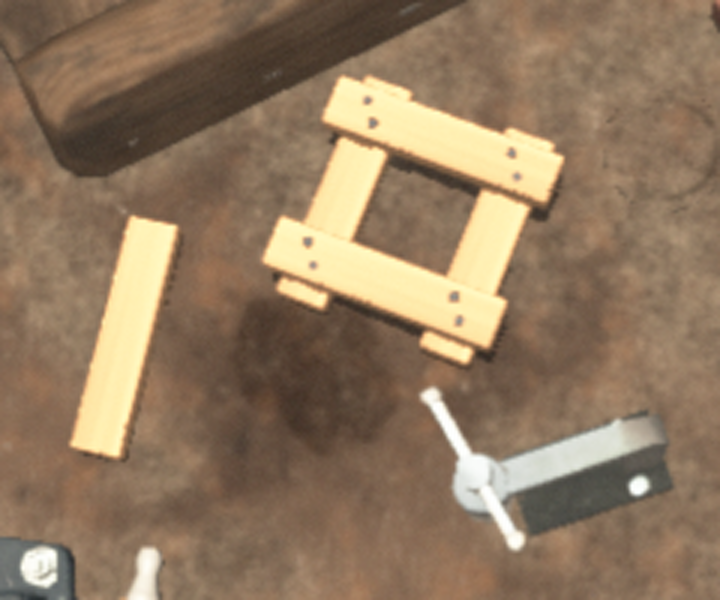

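View pics/crop1.png

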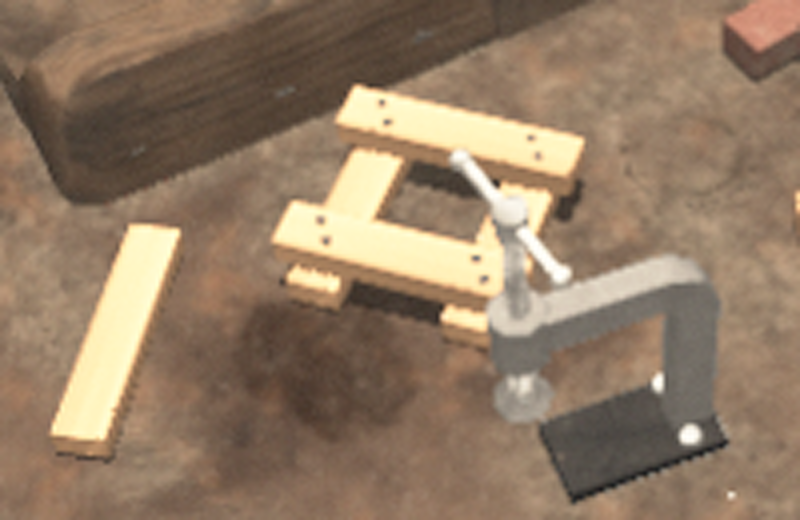

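```bash
python3 - <<'E'
import pickle
from h import *
T=pickle.load(open('top.pkl','rb'));S=pickle.load(open('scene.pkl','rb'))
def t(p): return np.array(p)/3+[130,160]-1/3
def s(p): return np.array(p)/4+[170,200]-.375
def tri(a,b):
    A0,A1=ray(T,a,0)[0],ray(T,a,.3)[0];B0,B1=ray(S,b,0)[0],ray(S,b,.3)[0]
    u=A1-A0;v=B1-B0
    x=np.linalg.lstsq(np.c_[u,-v],B0-A0,rcond=None)[0]
    p,q=A0+u*x[0],B0+v*x[1];return ((p+q)/2).round(3),round(np.linalg.norm(p-q),4)
for n,a,b in [('bead1',(431,396),(459,158)),('bead2',(515,541),(562,272)),('screwtop',(475,465),(510,208)),('base R',(670,490),(727,440)),
  ('armR',(640,420),(690,265)),('nearslatTL',(290,217),(295,202)),('farslatBR',(545,207),(565,195-30+5)),('farslatTL',(347,75),(355,85)),('farslatTR',(564,157),(585,137))]:
    print(n,tri(t(a),s(b)))
for n,k,a,b in [('boxcorner',0,(183,150+0),(192,133))]: pass
for nm,P in [('near',[(290,217),(507,297),(490,350),(263,262)]),('far',[(347,75),(564,157),(545,207),(323,123)])]:
    w=ray(T,t(P),.036)[:,:2]*1000;r=cv2.minAreaRect(w.astype(np.float32));print(nm,w.mean(0).round(1),np.round(r[1],1),r[2])
# slats and offcut, refined mask
for n,c in (('top',T),('scene',S)):
    h=cv2.cvtColor(c['pixels'],cv2.COLOR_RGB2HSV);m=cv2.inRange(h,(10,50,215),(30,200,255))
    m=cv2.morphologyEx(m,cv2.MORPH_OPEN,np.ones((5,5)))
    cs,_=cv2.findContours(m,cv2.RETR_EXTERNAL,cv2.CHAIN_APPROX_NONE)
    for k in cs:
        if cv2.contourArea(k)<250: continue
        w=ray(c,k[:,0,:],.018)[:,:2]*1000;
        r=cv2.minAreaRect(w.astype(np.float32));e=cv2.boxPoints(r)
        L=max([e[1]-e[0],e[2]-e[1]],key=np.linalg.norm);
        print(n,k[:,0].mean(0).round(),'ctr',np.round(r[0],1),np.round(r[1],1),'long axis',round(float(np.degrees(np.arctan2(L[1],L[0])))%180,1))
E
```

```text
bead1 (array([0.423, 0.033, 0.208]), np.float64(0.0004))
bead2 (array([ 0.353, -0.002,  0.211]), np.float64(0.0013))
screwtop (array([0.389, 0.015, 0.212]), np.float64(0.0002))
base R (array([ 0.387, -0.087,  0.012]), np.float64(0.0016))
armR (array([ 0.415, -0.068,  0.125]), np.float64(0.0024))
nearslatTL (array([0.557, 0.123, 0.032]), np.float64(0.0024))
farslatBR (array([ 0.549, -0.025,  0.044]), np.float64(0.0009))
farslatTL (array([0.64 , 0.086, 0.033]), np.float64(0.002))
farslatTR (array([ 0.581, -0.039,  0.035]), np.float64(0.0011))
near [514.2  66.9] [140.   31.8] 64.9371566772461
far [595.2  30. ] [138.7  32. ] 64.87631225585938
top [267. 373.] ctr [312.9  64.5] [116.   20.9] long axis 80.8
top [563. 341.] ctr [ 328.8 -447.6] [50.5 27.4] long axis 2.1
top [556. 273.] ctr [ 445.7 -452.4] [78.8 23.6] long axis 10.4
top [171. 272.] ctr [496.3 223. ] [ 30.1 139.4] long axis 164.2
top [394. 254.] ctr [ 501.2 -166.1] [29.9 78.8] long axis 178.6
top [469. 248.] ctr [ 503.3 -299.8] [ 30.  140.4] long axis 168.4
top [263. 243.] ctr [544.4  58.6] [142.7  87.4] long axis 65.4
top [277. 205.] ctr [604.2  31.1] [142.8  35.5] long axis 65.4
scene [284. 351.] ctr [308.2  56.8] [100.9  18.9] long axis 82.5
scene [197. 284.] ctr [492.7 225.1] [ 25.3 134.7] long axis 165.3
scene [274. 264.] ctr [522.   63.1] [101.9  27.1] long axis 65.4
scene [436. 255.] ctr [ 501.6 -300. ] [ 29.6 141.8] long axis 168.4
scene [286. 233.] ctr [609.  27.] [92.8 32. ] long axis 65.6
```

```bash
python3 - <<'E'
import cv2
i=cv2.imread('pics/top0.png')[0:300,0:400];cv2.imwrite('pics/crop2.png',cv2.resize(i,None,fx=2,fy=2,interpolation=2))
i=cv2.imread('pics/scene0.png')[20:320,60:460];cv2.imwrite('pics/crop3.png',cv2.resize(i,None,fx=2,fy=2,interpolation=2))
E
```

```text
(no output)
```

View pics/crop2.png

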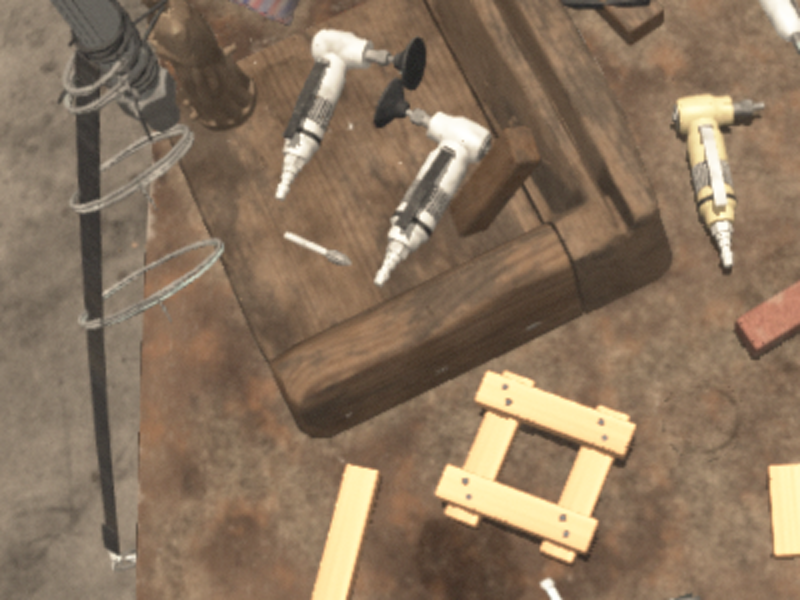

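View pics/crop3.png

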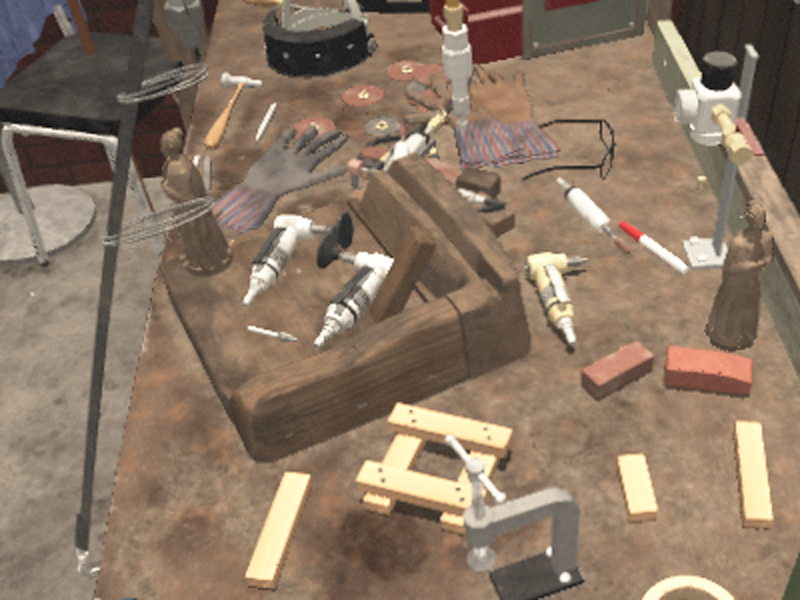

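```bash
cat >> h.py <<'E'
def tri2(T,a,S,b):
    A0,A1=ray(T,a,0)[0],ray(T,a,.3)[0];B0,B1=ray(S,b,0)[0],ray(S,b,.3)[0]
    u=A1-A0;v=B1-B0
    x=np.linalg.lstsq(np.c_[u,-v],B0-A0,rcond=None)[0]
    p,q=A0+u*x[0],B0+v*x[1];return ((p+q)/2).round(3),round(np.linalg.norm(p-q),4)
E
python3 - <<'E'
import pickle
from h import *
T=pickle.load(open('top.pkl','rb'));S=pickle.load(open('scene.pkl','rb'))
for n,a,b in [('seam bottom',(585,312),(467,378)),('seam top',(553,225),(457,293)),('left bottom',(310,436),(262,460)),('left inner top',(272,360),(232,400)),('poletip',(120,558),(85,560)),('coil right low',(223,243),(212,205)),('coil left low',(82,323),(105,240)),('rightcorner bottom',(668,265),(525,355))]:
    print(n,tri2(T,np.array(a)/2,S,np.array(b)/2+[60,20]))
print('vise', tri2(T,(50,382),S,(88,340)),tri2(T,(120,375),S,(150,342)), 'mug',tri2(T,(500,325),S,(483,290)),'brick',tri2(T,(370,155),S,(350,207)))
P=np.array([[.574,.089,.045],[.536,.008,.045],[.496,.223,.009],[.503,-.3,.009]])
for n in [(613,176),(647,160),(579,197)]: print(n, cv2.projectPoints(np.array([[n[0]/1e3,n[1]/1e3,.1]]),T['rvec'],T['tvec'],K(T),np.array(T['dist']))[0].ravel())
E
```

```text
seam bottom (array([0.699, 0.   , 0.001]), np.float64(0.0013))
seam top (array([0.738, 0.012, 0.106]), np.float64(0.0154))
left bottom (array([0.598, 0.25 , 0.004]), np.float64(0.0078))
left inner top (array([0.659, 0.277, 0.043]), np.float64(0.0023))
poletip (array([ 0.503,  0.444, -0.025]), np.float64(0.0004))
coil right low (array([0.65 , 0.232, 0.313]), np.float64(0.0003))
coil left low (array([0.597, 0.323, 0.323]), np.float64(0.0036))
rightcorner bottom (array([ 0.748, -0.079, -0.016]), np.float64(0.0028))
vise (array([0.314, 0.39 , 0.125]), np.float64(0.0097)) (array([0.321, 0.292, 0.085]), np.float64(0.0044)) mug (array([ 0.358, -0.331,  0.074]), np.float64(0.0197)) brick (array([ 0.695, -0.141, -0.007]), np.float64(0.0033))
(613, 176) [186.26900537 191.38170413]
(647, 160) [195.49815012 171.17754462]
(579, 197) [173.96705875 212.11466356]
```

```bash
python3 - <<'E'
import pickle
from h import *
T=pickle.load(open('top.pkl','rb'));S=pickle.load(open('scene.pkl','rb'))
def pl(c,a,b):
    A=ray(c,[a,a,b],0);C=ray(c,[a],.3)[0]
    n=np.cross(A[2]-A[0],C-A[0]);n/=np.linalg.norm(n);return n,n@A[0]
n1,d1=pl(T,(57,270),(45,95)); n2,d2=pl(S,(102,290),(126,90))
for z in (0,.1,.2,.3,.4,.5,.7):
    print(z,np.linalg.solve(np.array([n1[:2],n2[:2]]),[d1-n1[2]*z,d2-n2[2]*z]).round(3))
for z in (0,.03,.05,.07,.09):
    print(z,cv2.projectPoints(np.array([[.699,0,z],[.64,.145,z]]),S['rvec'],S['tvec'],K(S),np.array(S['dist']))[0].reshape(-1,2).round())
E
```

```text
0 [0.458 0.433]
0.1 [0.448 0.39 ]
0.2 [0.438 0.347]
0.3 [0.429 0.304]
0.4 [0.419 0.262]
0.5 [0.409 0.219]
0.7 [0.39  0.133]
0 [[294. 209.]
 [235. 233.]]
0.03 [[293. 201.]
 [233. 224.]]
0.05 [[293. 195.]
 [232. 218.]]
0.07 [[293. 188.]
 [231. 212.]]
0.09 [[292. 182.]
 [230. 206.]]
```

```bash
python3 - <<'E'
import pickle
from h import *
T=pickle.load(open('top.pkl','rb'));S=pickle.load(open('scene.pkl','rb'))
for a,b in [((192,135),(207,75)),((70,205),(118,97)),((223,243),(212,205)),((82,323),(105,240)),((105,530),(82,520)),((120,558),(85,565))]:
    print(tri2(T,np.array(a)/2,S,np.array(b)/2+[60,20]))
E
```

```text
(array([0.662, 0.21 , 0.436]), np.float64(0.0011))
(array([0.62 , 0.277, 0.445]), np.float64(0.0021))
(array([0.65 , 0.232, 0.313]), np.float64(0.0003))
(array([0.597, 0.323, 0.323]), np.float64(0.0036))
(array([0.519, 0.435, 0.026]), np.float64(0.0049))
(array([ 0.505,  0.449, -0.037]), np.float64(0.0009))
```

Call:
{"method": "send_rows", "body": {
  "moves": [0,0,-0.17,1.87,-2.11,-0.1,1,0,0,-0.17,1.87,-2.11,-0.1,1,0,0,-0.17,1.87,-2.11,-0.1,1,0,0,-0.17,1.87,-2.11,-0.1,1,0,0,-0.17,1.87,-2.11,-0.1,1,0,0,-0.17,1.87,-2.11,-0.1,1,0,0,-0.17,1.87,-2.11,-0.1,1,0,0,-0.17,1.87,-2.11,-0.1,1,0,0,-0.17,1.87,-2.11,-0.1,1,0,0,-0.17,1.87,-2.11,-0.1,1,0,0,-0.17,1.87,-2.11,-0.1,1,0,0,-0.17,1.87,-2.11,-0.1,1,0,0,-0.17,1.87,-2.11,-0.1,1,0,0,-0.17,1.87,-2.11,-0.1,1,0,0,-0.17,1.87,-2.11,-0.1,1,0,0,-0.17,1.87,-2.11,-0.1,1,0,0,-0.17,1.87,-2.11,-0.1,1,0,0,-0.17,1.87,-2.11,-0.1,1,0,0,0,0,0,0,1,0,0,0,0,0,0,1]
}}

```text
time_s: 2.1
position: [0.4743, 0.2294, 0.2041]
tcp_rot: [[-0.962, 0.274, -0.002], [0.274, 0.962, 0.0], [0.002, -0.0, -1.0]]
force: [-0.4, 0.1, -0.4]
opening: 1.001
```

Call:
{"method": "send_rows", "body": {
  "moves": [0,0,0,0,0,-2.2,1,0,0,0,0,0,-2.2,1,0,0,0,0,0,-2.2,1,0,0,0,0,0,-2.2,1,0,0,0,0,0,-2.2,1,0,0,0,0,0,-2.2,1,0,0,0,0,0,-2.2,1,0,0,0,0,0,-2.2,1,0,0,0,0,0,-0.5,1,0,0,0,0,0,-0.5,1,0,0,0,0,0,-0.5,1,0,0,0,0,0,-0.5,1,0,0,0,0,0,0,1,0,0,0,0,0,0,1]
}}

```text
time_s: 3.5
position: [0.4749, 0.2298, 0.0089]
tcp_rot: [[-0.962, 0.273, 0.001], [0.273, 0.962, 0.0], [-0.001, 0.0, -1.0]]
force: [0.7, -0.4, 1.4]
opening: 1.001
```

```bash
python3 - <<'E'
from rig import *
import cv2
s=read_state();print(s['position'],s['force'])
for n in ("scene","top"):
    c=capture(n);cv2.imwrite(f'pics/{n}1.png',c['pixels'][:,:,::-1])
E
```

```text
[0.4748806  0.22976241 0.00890039] [ 0.68851656 -0.3614007   1.38730072]
```

View pics/scene1.png

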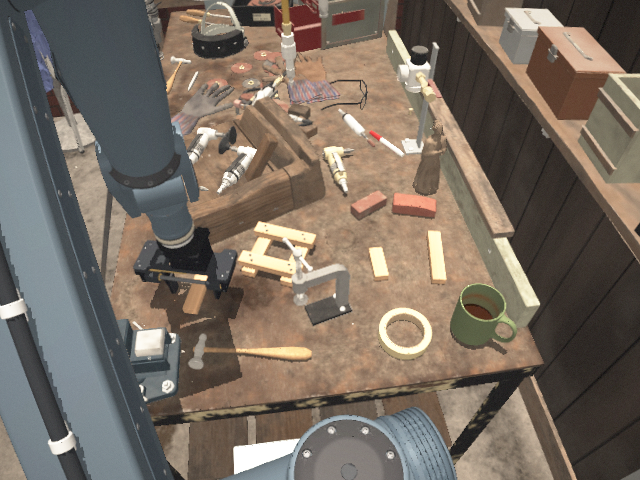

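View pics/top1.png

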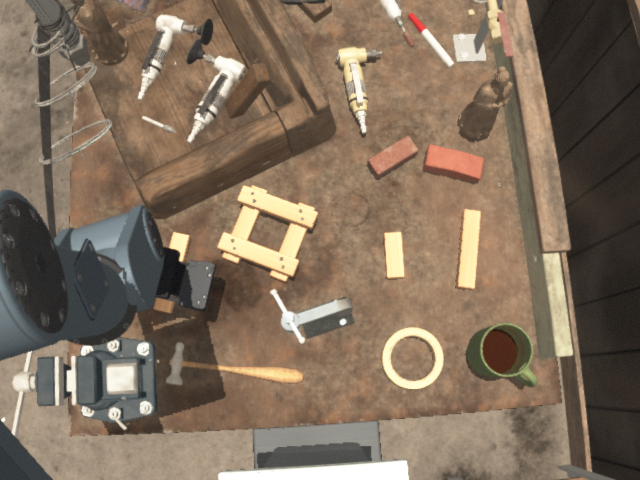

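The gripper is over slat A with its wide body lying along the jaw axis, as I assumed. The slat's tail shows at (178,245) in the top view. I'll lower it 3 mm, close and lift.

Call:
{"method": "send_rows", "body": {
  "moves": [0,0,0,0,0,-0.3,1,0,0,0,0,0,0,-1,0,0,0,0,0,0,-1,0,0,0,0,0,0,-1,0,0,0,0,0,0,-1,0,0,0,0,0,0,-1,0,0,0,0,0,0,-1,0,0,0,0,0,0,-1,0,0,0,0,0,0,-1]
}}

```text
time_s: 4.5
position: [0.4747, 0.2297, 0.0056]
tcp_rot: [[-0.962, 0.273, -0.0], [0.273, 0.962, -0.0], [0.0, -0.0, -1.0]]
force: [0.5, 0.0, -0.2]
opening: 0.357
```

Call:
{"method": "send_rows", "body": {
  "moves": [0,0,0,0,0,1,-1,0,0,0,0,0,2,-1,0,0,0,0,0,2,-1,0,0,0,0,0,2,-1,0,0,0,0,0,2,-1,0,0,-0.9,0.78,-1.31,0,-1,0,0,-0.9,0.78,-1.31,0,-1,0,0,-0.9,0.78,-1.31,0,-1,0,0,-0.9,0.78,-1.31,0,-1,0,0,-0.9,0.78,-1.31,0,-1,0,0,-0.9,0.78,-1.31,0,-1,0,0,-0.9,0.78,-1.31,0,-1,0,0,-0.9,0.78,-1.31,0,-1,0,0,-0.9,0.78,-1.31,0,-1,0,0,-0.9,0.78,-1.31,0,-1,0,0,0,0,0,0,-1,0,0,0,0,0,0,-1]
}}

```text
time_s: 6.2
position: [0.5526, 0.0985, 0.0955]
tcp_rot: [[-0.907, 0.421, -0.001], [0.421, 0.907, 0.0], [0.001, 0.0, -1.0]]
force: [0.2, 0.1, -0.4]
opening: 0.344
```

```bash
python3 - <<'E'
from rig import *
import cv2,pickle
s=read_state();print(s['position'],s['force'],s['moment'])
for n in ("scene","top"):
    c=capture(n);pickle.dump(c,open(n+'2.pkl','wb'));i=c['pixels'][:,:,::-1];i=i[100:350,50:400];cv2.imwrite(f'pics/{n}2.png',cv2.resize(i,None,fx=2,fy=2))
E
```

```text
[0.55255395 0.09849167 0.09548928] [ 0.23042197  0.07282591 -0.37733982] [-0.05030723  0.00629988 -0.01690308]
```

View pics/scene2.png

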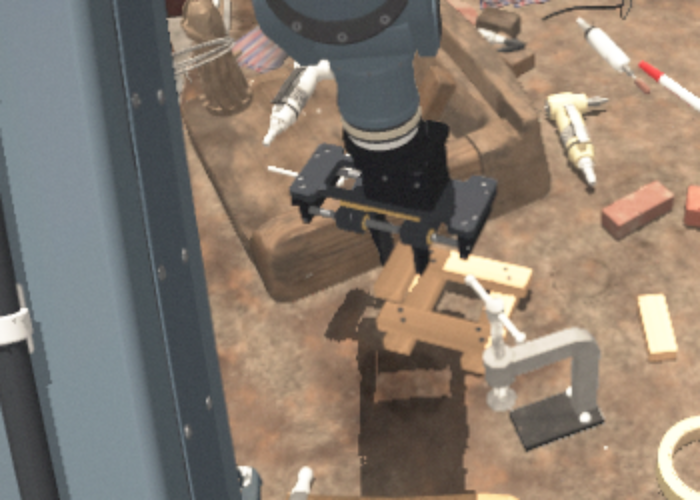

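View pics/top2.png

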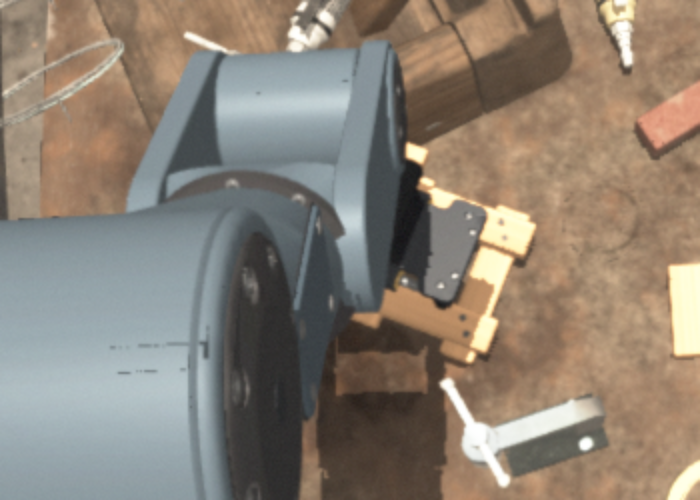

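Call:
{"method": "send_rows", "body": {
  "moves": [0,0,0,0,0,-1,-1,0,0,0,0,0,-1,-1,0,0,0,0,0,-1,-1,0,0,0,0,0,-1,-1,0,0,0,0,0,-0.5,-1,0,0,0,0,0,-0.4,-1,0,0,0,0,0,-0.2,-1,0,0,0,0,0,-0.1,-1,0,0,0,0,0,0,-1,0,0,0,0,0,0,-1]
}}

```text
time_s: 7.3
position: [0.5529, 0.0987, 0.0439]
tcp_rot: [[-0.908, 0.42, 0.001], [0.42, 0.908, 0.0], [-0.001, 0.0, -1.0]]
force: [-0.0, 0.2, -0.8]
opening: 0.337
```

Call:
{"method": "send_rows", "body": {
  "moves": [0,0,0,0,0,-0.1,-1,0,0,0,0,0,-0.1,-1,0,0,0,0,0,0,-1]
}}

```text
time_s: 7.6
position: [0.5528, 0.0987, 0.0417]
tcp_rot: [[-0.908, 0.42, 0.0], [0.42, 0.908, -0.0], [-0.0, 0.0, -1.0]]
force: [-0.1, -0.7, 0.2]
opening: 0.342
```

Call:
{"method": "send_rows", "body": {
  "moves": [0,0,0,0,0,-0.05,-1,0,0,0,0,0,0,0,0,0,0,0,0,0,0.5,0,0,0,0,0,0,1,0,0,0,0,0,0,1,0,0,0,0,0,0,1,0,0,0,0,0,0,1]
}}

```text
time_s: 8.3
position: [0.5526, 0.0987, 0.0409]
tcp_rot: [[-0.908, 0.42, -0.0], [0.42, 0.908, 0.0], [0.0, -0.0, -1.0]]
force: [-0.1, -0.3, -0.3]
opening: 0.799
```

Call:
{"method": "send_rows", "body": {
  "moves": [0,0,0,0,0,1,1,0,0,0,0,0,2.5,1,0,0,0,0,0,2.5,1,0,0,0,0,0,2.5,1,0,0,0,0,0,2.5,1,0,0,0,0,0,2.5,1,0,0,0,0,0,2.5,1]
}}

```text
time_s: 9.0
position: [0.5524, 0.0988, 0.2029]
tcp_rot: [[-0.908, 0.42, 0.001], [0.42, 0.908, 0.0], [-0.001, 0.0, -1.0]]
force: [0.6, -0.7, -0.9]
opening: 0.998
```

Call:
{"method": "send_rows", "body": {
  "moves": [0,0,0.73,-0.28,-2.2,0,1,0,0,0.73,-0.28,-2.2,0,1,0,0,0.73,-0.28,-2.2,0,1,0,0,0.73,-0.28,-2.2,0,1,0,0,0.73,-0.28,-2.2,0,1,0,0,0.73,-0.28,-2.2,0,1,0,0,0.73,-0.28,-2.2,0,1,0,0,0.73,-0.28,-2.2,0,1,0,0,0.73,-0.28,-2.2,0,1,0,0,0.73,-0.28,-2.2,0,1,0,0,0.73,-0.28,-2.2,0,1,0,0,0.73,-0.28,-2.2,0,1,0,0,0.73,-0.28,-2.2,0,1,0,0,0.73,-0.28,-2.2,0,1,0,0,0.73,-0.28,-2.2,0,1,0,0,0.73,-0.28,-2.2,0,1,0,0,0.73,-0.28,-2.2,0,1,0,0,0.73,-0.28,-2.2,0,1,0,0,0,0,-0.2,0,1,0,0,0,0,0,0,1]
}}

```text
time_s: 11.0
position: [0.502, -0.2992, 0.2014]
tcp_rot: [[-0.979, 0.204, 0.0], [0.204, 0.979, 0.0], [-0.0, 0.001, -1.0]]
force: [0.3, -0.2, -0.2]
opening: 0.998
```

```bash
python3 - <<'E'
from rig import *
import cv2,pickle
s=read_state();print(s['position'],s['force'],s['moment'])
for n in ("scene","top"):
    c=capture(n);pickle.dump(c,open(n+'3.pkl','wb'));i=c['pixels'][:,:,::-1];cv2.imwrite(f'pics/{n}3.png',i)
E
```

```text
[ 0.50202537 -0.29922283  0.20139269] [ 0.26997581 -0.16777321 -0.18763895] [ 0.01915033 -0.03434508  0.02988781]
```

View pics/scene3.png

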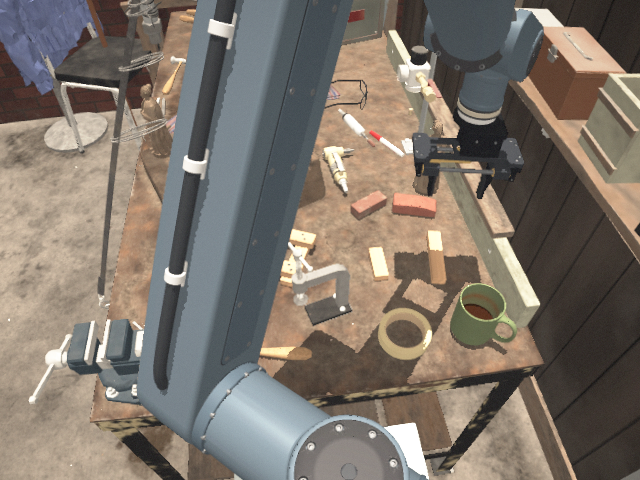

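View pics/top3.png

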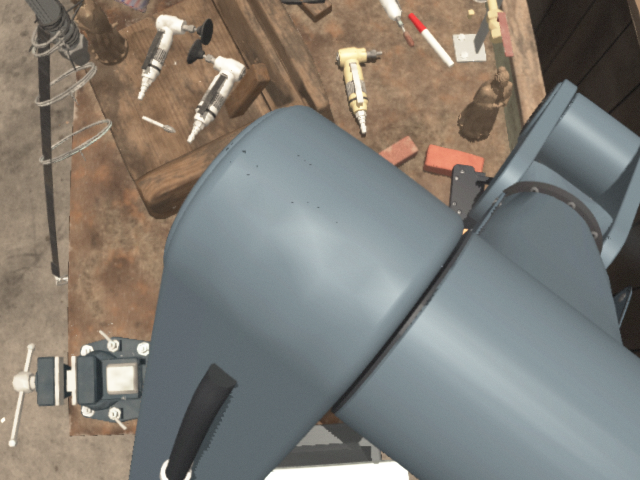

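```bash
python3 - <<'E'
import pickle
from h import *
T=pickle.load(open('top.pkl','rb'));S=pickle.load(open('scene.pkl','rb'))
for a,b in [((553,356),(523,321)),((541,252),(493,238)),((568,250),(513,233))]:
    print(tri2(T,a,S,b))
E
```

```text
(array([ 0.304, -0.423,  0.024]), np.float64(0.0023))
(array([ 0.475, -0.404,  0.085]), np.float64(0.0019))
(array([ 0.473, -0.446,  0.097]), np.float64(0.0007))
```

```bash
python3 - <<'E'
import cv2
i=cv2.imread('pics/top0.png')[120:320,440:600];cv2.imwrite('pics/c4.png',cv2.resize(i,None,fx=3,fy=3,interpolation=2))
i=cv2.imread('pics/scene0.png')[150:320,400:560];cv2.imwrite('pics/c5.png',cv2.resize(i,None,fx=3.5,fy=3.5,interpolation=2))
E
```

```text
(no output)
```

View pics/c4.png

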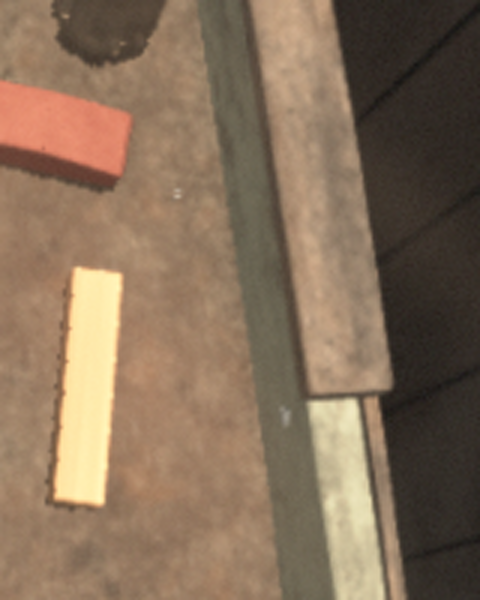

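View pics/c5.png

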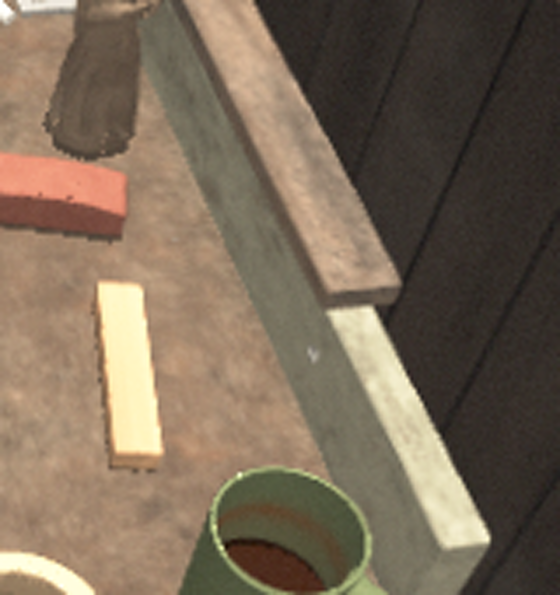

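```bash
python3 - <<'E'
import pickle
from h import *
T=pickle.load(open('top.pkl','rb'));S=pickle.load(open('scene.pkl','rb'))
t=lambda p:np.array(p)/3+[440,120]-1/3
s=lambda p:np.array(p)/3.5+[400,150]-.36
print(ray(T,[t((255,385)),t((225,185)),t((203,20))],0), ray(S,[s((220,220)),s((300,400))],0))
print('plank corner',tri2(T,t((308,396)),S,s((328,305))),'outer',tri2(T,t((393,392)),S,s((400,290))))
print('post edge z?',tri2(T,t((308,400)),S,s((329,308))))
print('plank inner edge at z .085/.095', ray(T,[t((308,396)),t((255,60))],.085),ray(T,[t((308,396)),t((255,60))],.095))
E
```

```text
[[ 0.49945666 -0.40653366  0.        ]
 [ 0.62540695 -0.40554743  0.        ]
 [ 0.73471348 -0.40779476  0.        ]] [[ 0.63354228 -0.41135221  0.        ]
 [ 0.47099712 -0.41008088  0.        ]]
plank corner (array([ 0.474, -0.404,  0.09 ]), np.float64(0.0008)) outer (array([ 0.472, -0.448,  0.1  ]), np.float64(0.0017))
post edge z? (array([ 0.472, -0.404,  0.089]), np.float64(0.0008))
plank inner edge at z .085/.095 [[ 0.47539945 -0.40523166  0.085     ]
 [ 0.67371008 -0.40409082  0.085     ]] [[ 0.47362107 -0.40128882  0.095     ]
 [ 0.66987921 -0.40015979  0.095     ]]
```

Call:
{"method": "send_rows", "body": {
  "moves": [0,0,0,0.5,1.9,0,1,0,0,0,0,0,-2.2,1,0,0,0,0,0,-2.2,1,0,0,0,0,0,-2.2,1,0,0,0,0,0,-2.2,1,0,0,0,0,0,-2.2,1,0,0,0,0,0,-2.2,1,0,0,0,0,0,-1.5,1,0,0,0,0,0,-1.5,1,0,0,0,0,0,-1,1,0,0,0,0,0,-1,1,0,0,0,0,0,-0.7,1,0,0,0,0,0,-0.5,1,0,0,0,0,0,0,1,0,0,0,0,0,0,1]
}}

```text
time_s: 12.6
position: [0.5074, -0.2805, 0.0073]
tcp_rot: [[-0.979, 0.203, 0.0], [0.203, 0.979, -0.0], [-0.0, -0.0, -1.0]]
force: [0.3, 0.5, -0.1]
opening: 0.998
```

```bash
python3 - <<'E'
from rig import *
import cv2,pickle
s=read_state();print(s['position'],s['force'],s['moment'])
c=capture("scene");i=c['pixels'][100:350,290:640,::-1];cv2.imwrite(f'pics/scene4.png',cv2.resize(i,None,fx=2,fy=2))
E
```

```text
[ 0.50742191 -0.280474    0.00728693] [ 0.29457829  0.4590788  -0.13888491] [-0.02987729  0.00387539 -0.00202347]
```

View pics/scene4.png

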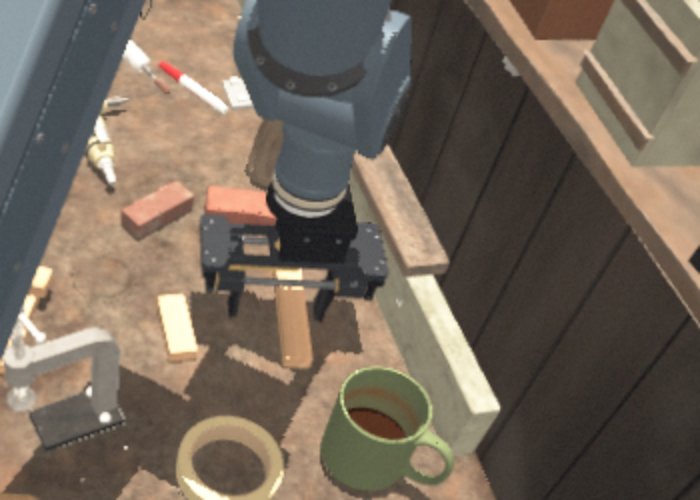

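The fingers straddle slat B at about (295,310) in the crop, and both the rail and the offcut are clear. I'll close the gripper now.

Call:
{"method": "send_rows", "body": {
  "moves": [0,0,0,0,0,-0.15,1,0,0,0,0,0,0,0.4,0,0,0,0,0,0,0,0,0,0,0,0,0,-1,0,0,0,0,0,0,-1,0,0,0,0,0,0,-1,0,0,0,0,0,0,-1,0,0,0,0,0,0,-1,0,0,0,0,0,0,-1,0,0,0,0,0,0,-1]
}}

```text
time_s: 13.65
position: [0.5074, -0.2804, 0.0056]
tcp_rot: [[-0.979, 0.203, 0.0], [0.203, 0.979, -0.0], [-0.0, -0.0, -1.0]]
force: [-0.8, -0.5, 0.2]
opening: 0.345
```

Call:
{"method": "send_rows", "body": {
  "moves": [0,0,0,0,0,1,-1,0,0,0,0,0,2.5,-1,0,0,0,0,0,3,-1,0,0,0,0,0,3,-1,0,0,0,0,0,3,-1,0,0,0,0,0,3,-1]
}}

```text
time_s: 14.25
position: [0.5068, -0.2796, 0.1621]
tcp_rot: [[-0.979, 0.202, -0.0], [0.202, 0.979, 0.001], [0.001, 0.001, -1.0]]
force: [-0.2, -0.7, -0.2]
opening: 0.342
```

Call:
{"method": "send_rows", "body": {
  "moves": [0,0,-0.95,0.2,2.06,0,-1,0,0,-0.95,0.2,2.06,0,-1,0,0,-0.95,0.2,2.06,0,-1,0,0,-0.95,0.2,2.06,0,-1,0,0,-0.95,0.2,2.06,0,-1,0,0,-0.95,0.2,2.06,0,-1,0,0,-0.95,0.2,2.06,0,-1,0,0,-0.95,0.2,2.06,0,-1,0,0,-0.95,0.2,2.06,0,-1,0,0,-0.95,0.2,2.06,0,-1,0,0,-0.95,0.2,2.06,0,-1,0,0,-0.95,0.2,2.06,0,-1,0,0,-0.95,0.2,2.06,0,-1,0,0,-0.95,0.2,2.06,0,-1,0,0,0,0,0,0,-1,0,0,0,0,0,0,-1]
}}

```text
time_s: 15.85
position: [0.5349, 0.0085, 0.1608]
tcp_rot: [[-0.907, 0.421, -0.0], [0.421, 0.907, -0.0], [0.0, -0.0, -1.0]]
force: [0.5, -0.8, -0.5]
opening: 0.339
```

```bash
python3 - <<'E'
from rig import *
import cv2,pickle
s=read_state();print(s['position'],s['force'],s['moment'])
for n in ("scene","top"):
    c=capture(n);pickle.dump(c,open(n+'5.pkl','wb'));i=c['pixels'][:,:,::-1];i=i[100:350,120:470];cv2.imwrite(f'pics/{n}5.png',cv2.resize(i,None,fx=2,fy=2))
E
```

```text
[0.53490295 0.00847255 0.16082384] [ 0.50054032 -0.77965925 -0.46979057] [-0.01189837 -0.01528667  0.01361201]
```

View pics/scene5.png

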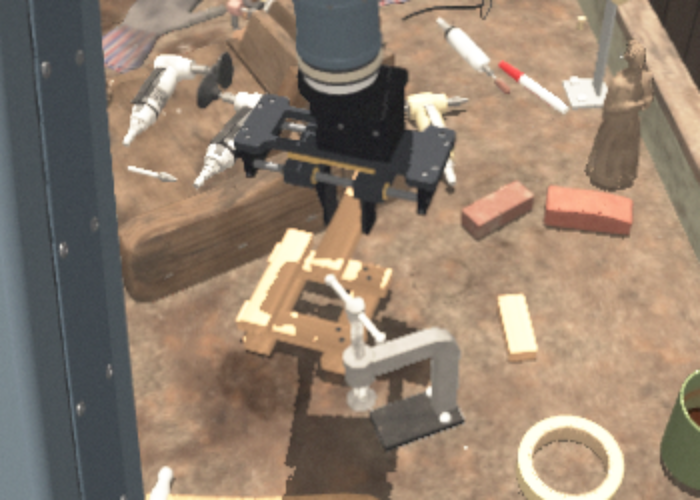

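View pics/top5.png

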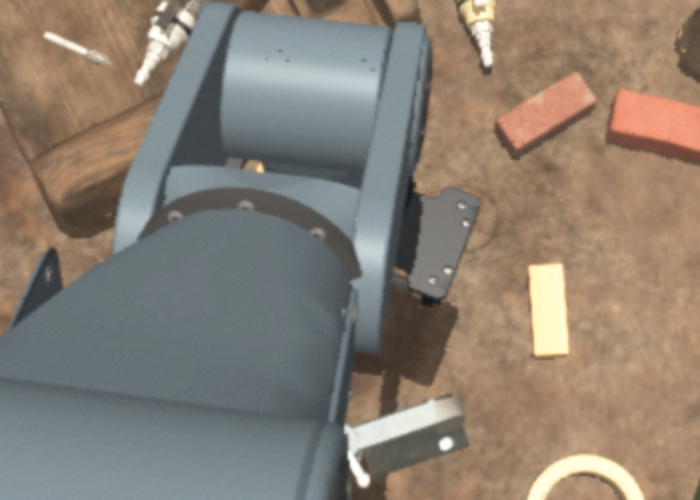

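Call:
{"method": "send_rows", "body": {
  "moves": [0,0,0,0.1,-0.1,-2,-1,0,0,0,0,0,-2,-1,0,0,0,0,0,-2,-1,0,0,0,0,0,-1.5,-1,0,0,0,0,0,-1.5,-1,0,0,0,0,0,-1,-1,0,0,0,0,0,-0.7,-1,0,0,0,0,0,-0.5,-1,0,0,0,0,0,-0.3,-1,0,0,0,0,0,-0.2,-1,0,0,0,0,0,0,-1,0,0,0,0,0,0,-1]
}}

```text
time_s: 17.15
position: [0.5365, 0.0072, 0.0439]
tcp_rot: [[-0.906, 0.422, 0.001], [0.422, 0.906, -0.0], [-0.001, 0.0, -1.0]]
force: [-0.7, -0.2, -1.1]
opening: 0.342
```

Call:
{"method": "send_rows", "body": {
  "moves": [0,0,0,0,0,-0.1,-1,0,0,0,0,0,-0.15,-1,0,0,0,0,0,0,-1,0,0,0,0,0,0,0,0,0,0,0,0,0,0.4,0,0,0,0,0,0,0.6,0,0,0,0,0,0,0.6,0,0,0,0,0,0,0.6,0,0,0,0,0,0,0.6]
}}

```text
time_s: 18.05
position: [0.5362, 0.0071, 0.041]
tcp_rot: [[-0.906, 0.422, -0.0], [0.422, 0.906, 0.0], [0.0, -0.0, -1.0]]
force: [-0.8, 0.6, -0.1]
opening: 0.765
```

Call:
{"method": "send_rows", "body": {
  "moves": [0,0,0,0,0,1,0.6,0,0,0,0,0,2.5,1,0,0,0,0,0,2.5,1,0,0,0,0,0,2.5,1,0,0,0,0,0,2.5,1,0,0,0,0,0,2.5,1,0,0,0,0,0,2.5,1,0,0,0.9,-0.6,2.2,0,1,0,0,0.9,-0.6,2.2,0,1,0,0,0.9,-0.6,2.2,0,1,0,0,0.9,-0.6,2.2,0,1,0,0,0.9,-0.6,2.2,0,1,0,0,0.9,-0.6,2.2,0,1,0,0,0.9,-0.6,2.2,0,1,0,0,0.9,-0.6,2.2,0,1,0,0,0.9,-0.6,2.2,0,1,0,0,0.9,-0.6,2.2,0,1]
}}

```text
time_s: 19.75
position: [0.4758, 0.228, 0.2018]
tcp_rot: [[-0.962, 0.275, 0.001], [0.275, 0.962, 0.0], [-0.001, 0.0, -1.0]]
force: [-0.7, -0.6, -0.0]
opening: 0.999
```

Call:
{"method": "send_rows", "body": {
  "moves": [0,0,0.17,-1.87,2.11,0.1,1,0,0,0.17,-1.87,2.11,0.1,1,0,0,0.17,-1.87,2.11,0.1,1,0,0,0.17,-1.87,2.11,0.1,1,0,0,0.17,-1.87,2.11,0.1,1,0,0,0.17,-1.87,2.11,0.1,1,0,0,0.17,-1.87,2.11,0.1,1,0,0,0.17,-1.87,2.11,0.1,1,0,0,0.17,-1.87,2.11,0.1,1,0,0,0.17,-1.87,2.11,0.1,1,0,0,0.17,-1.87,2.11,0.1,1,0,0,0.17,-1.87,2.11,0.1,1,0,0,0.17,-1.87,2.11,0.1,1,0,0,0.17,-1.87,2.11,0.1,1,0,0,0.17,-1.87,2.11,0.1,1,0,0,0.17,-1.87,2.11,0.1,1,0,0,0.17,-1.87,2.11,0.1,1,0,0,0,0,0,0,1,0,0,0,0,0,0,1]
}}

```text
time_s: 21.65
position: [0.1578, 0.5856, 0.2184]
tcp_rot: [[-0.974, 0.225, 0.0], [0.225, 0.974, -0.0], [-0.0, -0.0, -1.0]]
force: [0.6, 0.4, 0.2]
opening: 1.001
```

```bash
python3 - <<'E'
from rig import *
from h import *
import pickle
s=read_state();print(s['time_s'],s['position'],s['force'])
for n in ("scene","top"):
    c=capture(n);pickle.dump(c,open(n+'6.pkl','wb'));i=c['pixels'][:,:,::-1];j=i[160:300,200:430];cv2.imwrite(f'pics/{n}6.png',cv2.resize(j,None,fx=3.4,fy=3.4,interpolation=2))
    if n=='top':
        h=cv2.cvtColor(c['pixels'],cv2.COLOR_RGB2HSV);m=cv2.inRange(h,(10,50,215),(30,200,255));m=cv2.morphologyEx(m,cv2.MORPH_OPEN,np.ones((5,5)))
        cs,_=cv2.findContours(m,cv2.RETR_EXTERNAL,cv2.CHAIN_APPROX_NONE)
        for k in cs:
            if cv2.contourArea(k)<250: continue
            for z in (.018,.054):
                w=ray(c,k[:,0,:],z)[:,:2]*1000;r=cv2.minAreaRect(w.astype(np.float32));print(z,k[:,0].mean(0).round(),np.round(r[0],1),np.round(r[1],1),round(r[2],1))
E
```

```text
21.65 [0.15783401 0.58563145 0.21840149] [0.60772775 0.4246399  0.16086608]
0.018 [267. 373.] [312.2  64.6] [115.9  22.1] 81.7
0.054 [267. 373.] [311.9  61.5] [111.8  21.3] 81.7
0.018 [560. 321.] [ 360.9 -447.9] [26.9 93. ] 89.0
0.054 [560. 321.] [ 358.9 -433.2] [25.9 89.7] 89.0
0.018 [392. 255.] [ 501.  -162.8] [24.  80.2] 89.4
0.054 [392. 255.] [ 494.1 -158. ] [23.2 77.4] 89.4
0.018 [281. 234.] [555.3  30.6] [101.2 145.3] 65.5
0.054 [281. 234.] [546.5  28.6] [ 97.7 140.3] 65.5
0.018 [241. 219.] [584.8  96.6] [ 39.9 145.2] 65.3
0.054 [241. 219.] [575.   92.4] [ 38.5 140.1] 65.3
0.018 [494.  18.] [ 960.3 -410.9] [20.9 83.5] 87.9
0.054 [494.  18.] [ 937.4 -397.5] [20.2 80.6] 87.9
```

View pics/scene6.png

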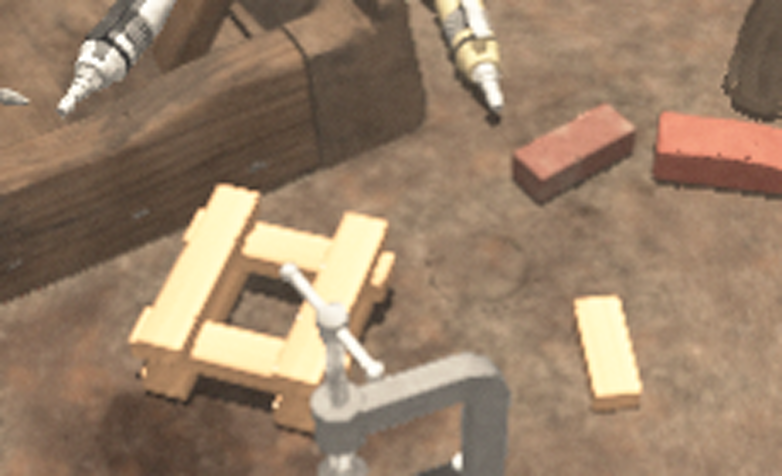

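View pics/top6.png

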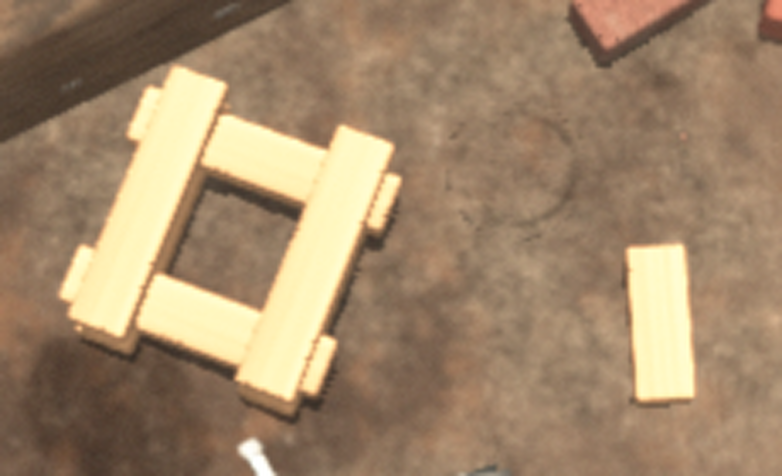

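```bash
python3 - <<'E'
from h import *
import pickle
T=pickle.load(open('top6.pkl','rb'))
t=lambda p:np.array(p)/3.4+[200,160]-.35
c=np.array([.5547,.0485]);a=np.radians(-24.9);u=np.array([np.cos(a),np.sin(a)]);v=np.array([-u[1],u[0]])
for P in ([(176,65),(228,85),(125,338),(70,317)],[(340,125),(394,143),(292,405),(240,382)]):
    w=ray(T,t(P),.054)[:,:2];d=w.mean(0)-c;l=(w[0]+w[1]-w[2]-w[3])
    print(w.mean(0).round(4),'crib x,y',(d@u).round(4),(d@v).round(4),'ang',np.degrees(np.arctan2(l[1],l[0])).round(1))
E
```

```text
[0.5728 0.0875] crib x,y 0.0 0.0431 ang -24.4
[0.5352 0.006 ] crib x,y 0.0002 -0.0467 ang -24.1
```

Both slats sit within about 2 mm and 1° of their targets, and the offcut hasn't moved, so I'm handing in.

```bash
python3 -c "
from rig import *
print(hand_in())"
```

```text
the job is handed in; nothing more can be done
None
```

Both long slats now lie flat across the crib's upper pair, one above each bottom slat, and the job is handed in. The hand-in gave no verdict.

**How it went:** I gripped slat A about 22 mm off its centre to keep the gripper's body clear of the toolbox. For slat B, I came down 20 mm to one side so the body cleared the right-hand rail, and the closing fingers drew the slat over. I then moved the arm clear of the crib.

**Last checks**, from the top camera before handing in at about 22 s of the 58 s:

| | x in crib frame (target 0) | y in crib frame (target ±45 mm) | Direction error |
|---|---|---|---|
| Slat A | 0 mm | +43 mm | under 1° |
| Slat B | 0 mm | −47 mm | under 1° |

- **Level and height:** I did not measure these directly. Both slats look level in the two views. They were let go about where they should touch the crib, though the force readings showed no clear contact.
- **Offcut:** its measured centre shifted about 3 mm. I put that down to colour-mask error, because its edge was clipped in the last mask and the gripper never came near it.
- **Forces:** the readings stayed under about 2 N whenever I checked them.

No check failed.

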